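Switch on the sculptor's bench in the right order

TASK

Start up the bench from its loose switch boxes (extractor, then compressor, then turntable): with the fingertips gently press down the square button, then the large round button, then the long bar-shaped button, each all the way in until it stops, where it stays by itself. Leave the small round button alone, do not pick up or push the boxes about, and disturb nothing else on the bench.

Things in the scene. Friction and masses are not known exactly. Their poses are not given: they have to be found in the camera images.
- square_box: loose grey steel switch box, 76 x 76 mm and 50 mm tall, 0.55 to 0.9 kg, standing on the bench, carrying in the middle of its top a square button cap, 34 x 34 mm. Origin: centre of its underside, z up. All four boxes are alike but for the button
- square_top (a point): centre of the flat top face of the square button's aluminium cap (10 mm thick); 82 mm above the bench when fully out, 72 mm when fully in and let go; moves with the cap
- square_button (a joint): how far this button is pressed in, m: 0 fully out, 0.010 at its stop. It starts 0 to 0.0015 in. No spring: it moves straight down against about 4 N of friction (and 15 N per m/s of damping), stays wherever it is left, and stops at 0.010. The cap sits on it on a stiff spring: once the button is at its stop the cap gives up to 8 mm more (5 N rising to 17 N, then rigid) and springs back when let go
- large_box: loose grey steel switch box, 76 x 76 mm and 50 mm tall, 0.55 to 0.9 kg, standing on the bench, carrying in the middle of its top a large round button cap, 48 mm in diameter. Origin: centre of its underside, z up. All four boxes are alike but for the button
- large_top (a point): centre of the flat top face of the large button's aluminium cap (10 mm thick); 82 mm above the bench when fully out, 72 mm when fully in and let go; moves with the cap
- large_button (a joint): how far this button is pressed in, m: 0 fully out, 0.010 at its stop. It starts 0 to 0.0015 in. No spring: it moves straight down against about 4 N of friction (and 15 N per m/s of damping), stays wherever it is left, and stops at 0.010. The cap sits on it on a stiff spring: once the button is at its stop the cap gives up to 8 mm more (5 N rising to 17 N, then rigid) and springs back when let go
- bar_box: loose grey steel switch box, 76 x 76 mm and 50 mm tall, 0.55 to 0.9 kg, standing on the bench, carrying in the middle of its top a long narrow bar-shaped button cap, 56 mm (along the box's y) x 16 mm (along its x). Origin: centre of its underside, z up. All four boxes are alike but for the button
- bar_top (a point): centre of the flat top face of the bar button's aluminium cap (10 mm thick); 82 mm above the bench when fully out, 72 mm when fully in and let go; moves with the cap
- bar_button (a joint): how far this button is pressed in, m: 0 fully out, 0.010 at its stop. It starts 0 to 0.0015 in. No spring: it moves straight down against about 4 N of friction (and 15 N per m/s of damping), stays wherever it is left, and stops at 0.010. The cap sits on it on a stiff spring: once the button is at its stop the cap gives up to 8 mm more (5 N rising to 17 N, then rigid) and springs back when let go
- small_box: loose grey steel switch box, 76 x 76 mm and 50 mm tall, 0.55 to 0.9 kg, standing on the bench, carrying in the middle of its top a small round button cap, 20 mm in diameter, not to be pressed. Origin: centre of its underside, z up. All four boxes are alike but for the button
- small_top (a point): centre of the flat top face of the small button's aluminium cap (10 mm thick); 82 mm above the bench when fully out, 72 mm when fully in and let go; moves with the cap
- small_button (a joint): how far this button is pressed in, m: 0 fully out, 0.010 at its stop. It starts 0 to 0.0015 in. No spring: it moves straight down against about 4 N of friction (and 15 N per m/s of damping), stays wherever it is left, and stops at 0.010. The cap sits on it on a stiff spring: once the button is at its stop the cap gives up to 8 mm more (5 N rising to 17 N, then rigid) and springs back when let go
- steel_cup: open steel cup, 68 mm across, 75 mm tall, loose; bystander, leave it alone. Origin: centre of its underside
- tin_can: plain closed can, 66 mm across, 90 mm tall, loose; bystander, leave it alone. Origin: centre of its underside
- tart_mould: upturned steel tart mould, 72 mm across, 22 mm tall, loose; bystander, leave it alone. Origin: centre of its underside
- rivet_jar: glass jar with steel lid, 56 mm across, 75 mm tall, loose; bystander, leave it alone. Origin: centre of its underside
- wrench: steel wrench lying flat, loose; bystander, leave it alone. Origin: on its underside, along its length; its x axis runs from handle to head
- screwdriver: screwdriver lying flat, loose; bystander, leave it alone. Origin: on its underside, along its length; its x axis runs from handle to head
- hammer: hammer lying flat, loose; bystander, leave it alone. Origin: on its underside, along its length; its x axis runs from handle to head
Things that resemble listed ones, but are neither listed nor needed, are in the scene too. What is shaped like the large_box but orange, red or yellow is not meant.

How it is judged:
By the outcome, as a careful person would: the job done as asked, in the order asked, and still so for the second after the job is handed in, with the robot touching nothing.
It also fails if it takes over 48 s, if anything falls off the work surface, if the arm or the gripper's body presses on something with over 40 N, if the wrist force passes 120 N, or if a joint passes its speed limit or range.

ROBOT

A 6-joint arm with a two-finger parallel gripper is mounted at the origin on the work surface. World frame = base frame: x ahead of the robot, y to its left, z up, the work surface at z = 0. Lengths are in m, angles in degrees, forces in N, time in s.
With the tool pointing down it reaches from about 0.275 to 0.725 m from the base axis. Payload 15.9 kg.
Tool frame: the origin (TCP) lies on the centre line of the jaws, within the pads' length; the fingertips stand tip_extent ahead of it and the grasp point (between the pads) lies 6 mm ahead of it (tip_extent is the distance from the TCP to the fingertips, in m); z points along the fingers, y is the direction in which the jaws open and shut (so a half turn about z gives the same grasp; the last joint's range is limited). The gripper opens to 85 mm and grips with 20 to 120 N. Pads are 22 mm wide; open, the fingers measure 114 mm over their backs; the gripper's body (76 mm by 85 mm) begins 54 mm behind the grasp point. The pads swing forward as they close: fully open they stand 13 mm farther back than shut.
Start: joints at [-76.49, 12.198, -1.971, 75.831, 0, 90], TCP at [0.117, -0.486, 0.256] pointing down, gripper open.
Joint ranges: [-170.91, 170.91], [-42.67, 98.43], [-65.05, 77.54], [-120.47, 116.71], [-90, 82.35], [-180, 180]. Speed limits (degrees/s): [108.29, 108.29, 136.94, 147.25, 180, 180].

INTERFACE

Orientations are given as [roll, pitch, yaw] about the fixed x, y, z axes, in that order (R = Rz(yaw) Ry(pitch) Rx(roll)).
In Python, from plant import observe, grab_frame, camera_params, finish_job, tip_extent gives the robot as it stands.
- The arm moves only by the tool arm_command, never from a script. Its argument "deltas" is a list of rows, each an object with "slide": the shift along the tool's x, y, z in cm, a list of three; "angular": the turn, a rotation vector about the tool's x, y, z in degrees, a list of three; "grip": the finger opening in cm, from 0 to 8.54. In form: [{"slide": [dx, dy, dz], "angular": [ax, ay, az], "grip": grip}, ...]. A call has exactly 10 rows; each row is the pose to reach, as a shift and turn from the pose commanded when the call began, along the tool's axes at that moment; what a row does not reach only later rows make up. A row lasts 1/8 s, in which the tool goes at most 62.5 mm and 10.7 degrees, less where a joint would pass 70% of its speed; a pose out of reach is approached as far as the arm can. A call with a gripper value outside its range is refused whole. The fingers move at their own pace and stop on an object; "newtons" is the grip in N (left out, the last holds). Time passes only in rows, so rows that repeat a pose let the fingers close, or fill a call up. It gives the time, the measured TCP pose, the force and the opening at its end, in the units of the state.
- observe(): the state, without advancing time (a new reading comes with each control period).
- grab_frame(name): name is "side" or "top" or "wrist"; returns the picture (400x640x3 uint8, red, green, blue); there is no depth.
- camera_params(name): a dict with "K" (3x3 intrinsics, pixels), "pose" (4x4, takes a point from camera to world coordinates); the wrist camera has in their place "tool_from_camera" (4x4, takes a point from camera to tool coordinates, whose origin is the TCP and whose axes are the flange's). Camera axes: x right, y down, z forward; pixel columns grow to the right and rows downward; lengths in m; the calibration is good to about 2 mm. A picture is of the moment at which its call begins: read the wrist's pose just before it. camera_params takes no time and is no camera call.
- finish_job(): hands the job in, once; it reports no verdict.
The state is a dict: "clock": time; "qpos": joint angles; "qd": joint speeds; "tau": joint torques, N m; "eef_pos": TCP position; "eef_rot": TCP orientation; "wrist_force": force on the tool from outside, world axes, zero at the start; "ft_torque": the same for the moment, N m; "grip_width": opening from 0.0 (shut) to 1.0 (fully open).
Only numpy, scipy, OpenCV 4.12 (cv2) and the standard library are available. Lean on these libraries where they do the work, as an engineer would, in place of code of your own. Each camera call takes 0.05 s, during which the arm holds its last target. There are 200 camera calls.

## Working session

There is one attempt and no reset: what is moved stays moved. The work goes in short steps, Python scripts to look and compute and a tool call to move; the robot and the scene stay as the last step left them, time stands still between calls to the robot, and variables do not carry over. Pictures are saved under pics/ and viewed, about 8 in all and at most 12, crops included, and the job is handed in when it is done.

Besides the shell and the picture viewer there is one more tool, called after ">>>" by a JSON object that holds its "op" and its "data". arm_command: Moves the arm, as the interface text tells. Its arguments: {"type":"object","properties":{"deltas":{"type":"array"},"newtons":{"type":"number"}},"required":["deltas"]}

```bash
mkdir -p pics; python3 - <<'E'
from plant import *
import cv2,numpy as np
s=observe();print(s, tip_extent if not callable(tip_extent) else tip_extent())
for n in("top","side"):
    cv2.imwrite(f"pics/{n}0.png",grab_frame(n)[:,:,::-1]);p=camera_params(n);print(n,np.round(p["K"],1).tolist(),np.round(p["pose"],3).tolist())
print(np.round(camera_params("wrist")["tool_from_camera"],3).tolist())
E
```

```text
{'clock': 0.0, 'qpos': array([-7.64892652e+01,  1.22212493e+01, -2.00681557e+00,  7.58321038e+01,
       -7.57268821e-04,  8.99998798e+01]), 'qd': array([ 0.14658123, -0.03877832, -0.01440294, -0.05634421, -0.00564679,
        0.0112682 ]), 'tau': array([-3.85644555e-03, -6.86146832e+01,  4.87126637e+01,  1.71250978e-02,
       -7.28207715e-05,  1.30760665e-05]), 'eef_pos': array([ 0.11673825, -0.48586521,  0.25585701]), 'eef_rot': array([-1.79939831e+02,  7.57142146e-04,  1.35108558e+01]), 'wrist_force': array([ 0.00202342,  0.62218955, -1.17315191]), 'ft_torque': array([ 0.04911095, -0.02221101,  0.00837355]), 'grip_width': 0.9986064862501379} 0.025
top [[376.9, 0.0, 319.6], [0.0, 376.9, 197.9], [0.0, 0.0, 1.0]] [[-0.025, -0.992, 0.127, 0.361], [-1.0, 0.027, 0.014, 0.075], [-0.018, -0.126, -0.992, 1.386], [0.0, 0.0, 0.0, 1.0]]
side [[413.3, 0.0, 318.7], [0.0, 413.3, 191.8], [0.0, 0.0, 1.0]] [[-0.808, -0.309, 0.502, -0.082], [-0.589, 0.45, -0.671, 0.918], [-0.018, -0.838, -0.546, 0.755], [0.0, 0.0, 0.0, 1.0]]
[[0.0, -0.959, -0.283, 0.073], [1.0, 0.0, -0.001, 0.0], [0.001, -0.283, 0.959, -0.117], [0.0, 0.0, 0.0, 1.0]]
```

View pics/top0.png

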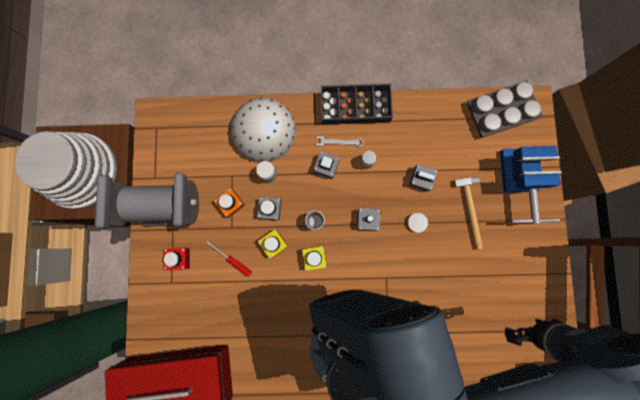

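View pics/side0.png

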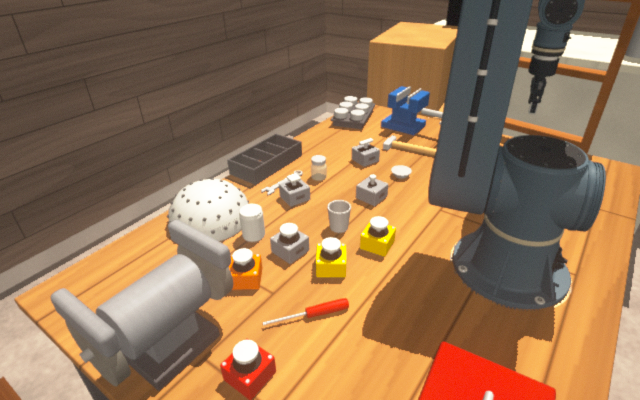

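The top view shows the grey candidates: square cap at (326,162), large round at (268,208), bar at (423,176) and small round at (369,218). The look-alikes are orange (227,202), yellow (271,243) and (314,258), and red (175,259). I'll measure the caps and check them in one crop.

```bash
cat > h.py <<'E'
import numpy as np,cv2
from plant import *
def ray(uv,K,T,z):
    d=T[:3,:3]@np.linalg.solve(np.array(K),[uv[0],uv[1],1.]); o=T[:3,3]; return o+d*(z-o[2])/d[2]
def blob(g,c,r,th):
    """mask of bright blob nearest c within r; returns centroid, minAreaRect"""
    m=np.zeros(g.shape,np.uint8); x,y=map(int,c)
    m[max(0,y-r):y+r+1,max(0,x-r):x+r+1]=(g[max(0,y-r):y+r+1,max(0,x-r):x+r+1]>th)
    n,l,st,ce=cv2.connectedComponentsWithStats(m)
    if n<2: return None
    i=1+np.argmax(st[1:,4]); cs,_=cv2.findContours((l==i).astype(np.uint8),0,1)
    return ce[i],st[i,4],cv2.minAreaRect(cs[0]),cv2.boxPoints(cv2.minAreaRect(cs[0]))
E
python3 - <<'E'
from h import *
im=cv2.imread("pics/top0.png");g=im.min(2);p=camera_params("top")
for n,c in dict(square=(326,162),large=(268,206),bar=(424,175),small=(369,218)).items():
    b=blob(g,c,14,185)
    if b is None: print(n,None);continue
    P=[ray(q,p["K"],np.array(p["pose"]),.081) for q in b[3]]
    e=[np.linalg.norm(P[i]-P[i-1])*1e3 for i in(1,2)]
    d=(P[1]-P[0]) if e[0]>e[1] else (P[2]-P[1])
    X=ray(b[0],p["K"],np.array(p["pose"]),.081)
    print(n,np.round(b[0],1),b[1],X.round(3),"sides",np.round(e),"yaw long",np.degrees(np.arctan2(d[1],d[0])).round(),"R",np.hypot(*X[:2]).round(3))
cv2.imwrite("pics/crop.png",cv2.resize(im[130:290,200:460],None,fx=3,fy=3,interpolation=cv2.INTER_CUBIC))
E
```

```text
square [326.3 161.4] 73 [0.657 0.067 0.081] sides [30. 30.] yaw long -110.0 R 0.66
large [267.  206.8] 118 [0.501 0.278 0.081] sides [39. 40.] yaw long -136.0 R 0.573
bar [426.6 174.7] 57 [ 0.599 -0.282  0.081] sides [12. 51.] yaw long -111.0 R 0.662
small [369.9 217.9] 18 [ 0.453 -0.078  0.081] sides [15. 12.] yaw long -47.0 R 0.46
```

View pics/crop.png

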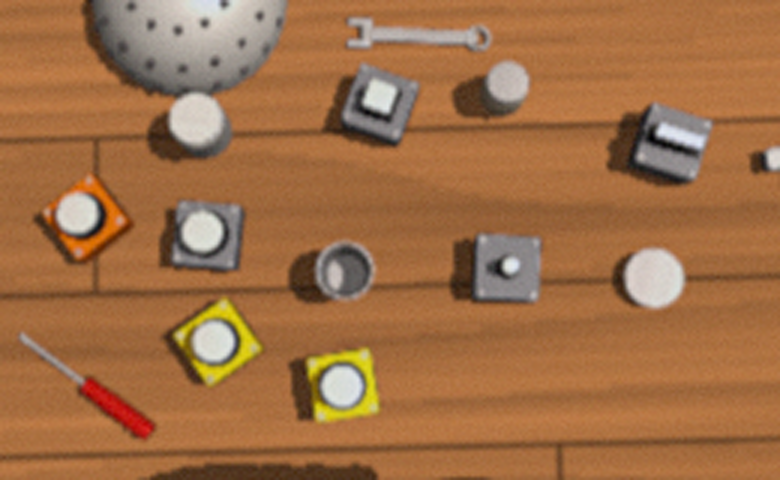

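The crop confirms the four grey boxes: square cap at (378,98), large round at (204,232), bar at (678,135), and small round at (510,265), which I leave alone. Cap sizes and heights are consistent. Moving above the square with the fingers shut.

>>> {"op": "arm_command", "data": {"deltas": [{"slide": [6,-3.8,0],"angular": [0,0,0],"grip": 0},{"slide": [12,-7.5,0],"angular": [0,0,0],"grip": 0},{"slide": [18,-11.3,0],"angular": [0,0,0],"grip": 0},{"slide": [24,-15,0],"angular": [0,0,0],"grip": 0},{"slide": [30,-18.8,0],"angular": [0,0,0],"grip": 0},{"slide": [36,-22.5,0],"angular": [0,0,0],"grip": 0},{"slide": [42,-26.3,0],"angular": [0,0,0],"grip": 0},{"slide": [48,-30,0],"angular": [0,0,0],"grip": 0},{"slide": [54,-33.8,1],"angular": [0,0,0],"grip": 0},{"slide": [60,-37.5,2],"angular": [0,0,0],"grip": 0}], "newtons": 20}}

```text
clock: 1.35
eef_pos: [0.5555, -0.0387, 0.2449]
eef_rot: [180.0, -0.0, 13.5]
wrist_force: [0.5, -0.1, 1.4]
grip_width: 0.004
```

>>> {"op": "arm_command", "data": {"deltas": [{"slide": [3,-2,1],"angular": [0,0,0],"grip": 0},{"slide": [6,-3.7,2],"angular": [0,0,0],"grip": 0},{"slide": [6,-3.7,2],"angular": [0,0,0],"grip": 0},{"slide": [6,-3.7,2],"angular": [0,0,0],"grip": 0},{"slide": [6,-3.7,2],"angular": [0,0,0],"grip": 0},{"slide": [6,-3.7,2],"angular": [0,0,0],"grip": 0},{"slide": [6,-3.7,2],"angular": [0,0,0],"grip": 0},{"slide": [6,-3.7,2],"angular": [0,0,0],"grip": 0},{"slide": [6,-3.7,2],"angular": [0,0,0],"grip": 0},{"slide": [6,-3.7,2],"angular": [0,0,0],"grip": 0}]}}

```text
clock: 2.6
eef_pos: [0.604, 0.0095, 0.2251]
eef_rot: [-180.0, 0.0, 13.5]
wrist_force: [0.1, -1.0, -0.1]
grip_width: 0.002
```

```bash
cat >> h.py <<'E'
from scipy.spatial.transform import Rotation as Ro
def tool(s):
    T=np.eye(4);T[:3,:3]=Ro.from_euler('xyz',s["eef_rot"],degrees=True).as_matrix();T[:3,3]=s["eef_pos"];return T
def wrist(name,guess,z=.081,r=70,th=185):
    s=observe();im=grab_frame("wrist")[:,:,::-1].copy();p=camera_params("wrist");K=np.array(p["K"]);T=tool(s)@np.array(p["tool_from_camera"])
    c=np.linalg.inv(T)@np.append(guess,[z,1]);uv=(K@(c[:3]/c[2]))[:2]
    b=blob(im.min(2),uv,r,th);print("tcp",s["eef_pos"].round(4),s["eef_rot"].round(1),"F",s["wrist_force"].round(1),"expected px",uv.round())
    if b:
        P=[ray(q,K,T,z) for q in b[3]];e=[np.linalg.norm(P[i]-P[i-1])*1e3 for i in(1,2)]
        d=(P[1]-P[0]) if e[0]>e[1] else (P[2]-P[1]);X=ray(b[2][0],K,T,z);print("blob",np.round(b[0]),"rect centre",X.round(4),"centroid",ray(b[0],K,T,z).round(4),"sides",np.round(e),"yaw",np.degrees(np.arctan2(d[1],d[0])).round())
        w=X-s["eef_pos"];w[2]=0;print("slide cm",(tool(s)[:3,:3].T@w*100).round(2))
        cv2.drawContours(im,[b[3].astype(int)],-1,(0,0,255),1)
    cv2.imwrite(f"pics/{name}.png",im)
E
python3 -c "
from h import *
wrist('w_sq',[.657,.067])"
```

```text
tcp [0.604  0.0095 0.2251] [-180.     0.    13.5] F [ 0.1 -1.  -0.1] expected px [272. 120.]
blob [274. 119.] rect centre [0.6587 0.0658 0.081 ] centroid [0.6587 0.0655 0.081 ] sides [33. 32.] yaw -24.0
slide cm [ 6.64 -4.19 -0.  ]
```

View pics/w_sq.png

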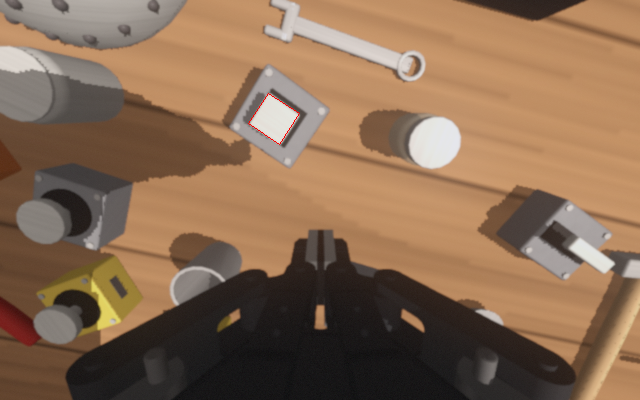

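The wrist view shows the grey square-cap box with its cap at (274,119), 33 x 32 mm, which agrees with the top view within 2 mm. Going over it and down to just above.

>>> {"op": "arm_command", "data": {"deltas": [{"slide": [3.3,-2.1,0],"angular": [0,0,0],"grip": 0},{"slide": [6.6,-4.2,0],"angular": [0,0,0],"grip": 0},{"slide": [6.6,-4.2,3],"angular": [0,0,0],"grip": 0},{"slide": [6.6,-4.2,6],"angular": [0,0,0],"grip": 0},{"slide": [6.6,-4.2,9],"angular": [0,0,0],"grip": 0},{"slide": [6.6,-4.2,10.5],"angular": [0,0,0],"grip": 0},{"slide": [6.6,-4.2,11],"angular": [0,0,0],"grip": 0},{"slide": [6.6,-4.2,11],"angular": [0,0,0],"grip": 0},{"slide": [6.6,-4.2,11],"angular": [0,0,0],"grip": 0},{"slide": [6.6,-4.2,11],"angular": [0,0,0],"grip": 0}]}}

```text
clock: 3.9
eef_pos: [0.6587, 0.0658, 0.1159]
eef_rot: [180.0, -0.1, 13.5]
wrist_force: [-0.1, -0.1, 0.1]
grip_width: 0.003
```

>>> {"op": "arm_command", "data": {"deltas": [{"slide": [0,0,0.25],"angular": [0,0,0],"grip": 0},{"slide": [0,0,0.5],"angular": [0,0,0],"grip": 0},{"slide": [0,0,0.75],"angular": [0,0,0],"grip": 0},{"slide": [0,0,1.0],"angular": [0,0,0],"grip": 0},{"slide": [0,0,1.2],"angular": [0,0,0],"grip": 0},{"slide": [0,0,1.4],"angular": [0,0,0],"grip": 0},{"slide": [0,0,1.6],"angular": [0,0,0],"grip": 0},{"slide": [0,0,1.8],"angular": [0,0,0],"grip": 0},{"slide": [0,0,1.9],"angular": [0,0,0],"grip": 0},{"slide": [0,0,1.9],"angular": [0,0,0],"grip": 0}]}}

```text
clock: 5.15
eef_pos: [0.6584, 0.0658, 0.0963]
eef_rot: [180.0, -0.0, 13.5]
wrist_force: [-2.5, -0.9, 6.4]
grip_width: 0.002
```

>>> {"op": "arm_command", "data": {"deltas": [{"slide": [0,0,0.1],"angular": [0,0,0],"grip": 0},{"slide": [0,0,0.2],"angular": [0,0,0],"grip": 0},{"slide": [0,0,0.3],"angular": [0,0,0],"grip": 0},{"slide": [0,0,0.4],"angular": [0,0,0],"grip": 0},{"slide": [0,0,0.4],"angular": [0,0,0],"grip": 0},{"slide": [0,0,0.4],"angular": [0,0,0],"grip": 0},{"slide": [0,0,0.4],"angular": [0,0,0],"grip": 0},{"slide": [0,0,0.4],"angular": [0,0,0],"grip": 0},{"slide": [0,0,0.4],"angular": [0,0,0],"grip": 0},{"slide": [0,0,0.4],"angular": [0,0,0],"grip": 0}]}}

```text
clock: 6.4
eef_pos: [0.6584, 0.0657, 0.0928]
eef_rot: [180.0, -0.0, 13.5]
wrist_force: [-3.4, -0.6, 11.2]
grip_width: -0.002
```

At 11 N the cap is about 4 mm into its spring, so the square button is at its stop. Rising and moving to the large one.

>>> {"op": "arm_command", "data": {"deltas": [{"slide": [0,0,-1],"angular": [0,0,0],"grip": 0},{"slide": [0,0,-5],"angular": [0,0,0],"grip": 0},{"slide": [0,0,-10],"angular": [0,0,0],"grip": 0},{"slide": [-3,-4.9,-12.7],"angular": [0,0,0],"grip": 0},{"slide": [-6,-9.7,-12.7],"angular": [0,0,0],"grip": 0},{"slide": [-9,-14.5,-12.7],"angular": [0,0,0],"grip": 0},{"slide": [-12,-19.4,-12.7],"angular": [0,0,0],"grip": 0},{"slide": [-15.4,-24.2,-12.7],"angular": [0,0,0],"grip": 0},{"slide": [-15.4,-24.2,-12.7],"angular": [0,0,0],"grip": 0},{"slide": [-15.4,-24.2,-12.7],"angular": [0,0,0],"grip": 0}]}}

```text
clock: 7.65
eef_pos: [0.484, 0.1755, 0.2193]
eef_rot: [-177.2, 0.1, 18.4]
wrist_force: [-0.1, 0.0, 0.2]
grip_width: -0.002
```

```bash
python3 -c "
from h import *
wrist('w_lg',[.501,.278])"
```

```text
tcp [0.484  0.1755 0.2193] [-1.772e+02  1.000e-01  1.840e+01] F [-0.1  0.   0.2] expected px [227. 139.]
blob [238. 126.] rect centre [0.5157 0.2708 0.081 ] centroid [0.515  0.2709 0.081 ] sides [20. 42.] yaw -117.0
slide cm [ 6.02 -8.03  0.38]
```

View pics/w_lg.png

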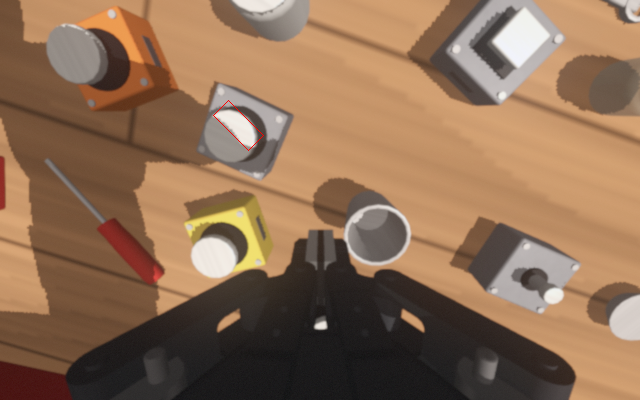

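The wrist view shows the grey large-cap box with its cap at about (235,133), half shaded by the arm, with the arm still in motion. Letting it arrive before measuring.

>>> {"op": "arm_command", "data": {"deltas": [{"slide": [0,-4,0],"angular": [0,0,0],"grip": 0},{"slide": [0,-7,0],"angular": [0,0,0],"grip": 0},{"slide": [0,-7,0],"angular": [0,0,0],"grip": 0},{"slide": [0,-7,0],"angular": [0,0,0],"grip": 0},{"slide": [0,-7,0],"angular": [0,0,0],"grip": 0},{"slide": [0,-7,0],"angular": [0,0,0],"grip": 0},{"slide": [0,-7,0],"angular": [0,0,0],"grip": 0},{"slide": [0,-7,0],"angular": [0,0,0],"grip": 0},{"slide": [0,-7,0],"angular": [0,0,0],"grip": 0},{"slide": [0,-7,0],"angular": [0,0,0],"grip": 0}]}}

```text
clock: 8.95
eef_pos: [0.4748, 0.2089, 0.2226]
eef_rot: [-175.5, 0.2, 21.3]
wrist_force: [0.0, -0.0, 0.5]
grip_width: 0.002
```

```bash
python3 -c "
from h import *
wrist('w_lg2',[.501,.278],th=120)"
```

```text
tcp [0.4748 0.2089 0.2226] [-175.5    0.2   21.3] F [ 0.  -0.   0.5] expected px [273. 137.]
blob [285. 130.] rect centre [0.5096 0.2721 0.081 ] centroid [0.5111 0.269  0.081 ] sides [68. 67.] yaw -11.0
slide cm [ 5.54 -4.61  0.35]
```

View pics/w_lg2.png

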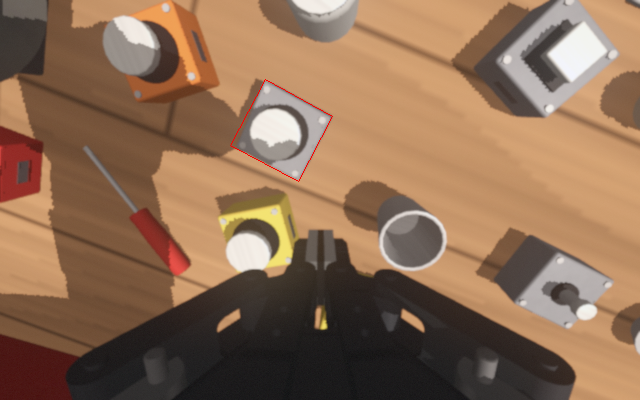

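```bash
python3 -c "
from h import *
s=observe();print(s['qpos'].round(2),s['qd'].round(2))"
```

```text
[ 21.24  14.97  -3.41  71.78   4.48 179.94] [ 0.07  0.06  0.09  0.02  0.12 -0.03]
```

The last joint sits at its 180° limit because q6 = q1+180−yaw, hence the tilt. The fix is to yaw to about 69°, which also suits the bar.

```bash
python3 -c "
from h import *
s=observe();R=tool(s)[:3,:3];Rt=Ro.from_euler('xyz',[180,0,69],degrees=True).as_matrix()
print('ang',Ro.from_matrix(R.T@Rt).as_rotvec(degrees=True).round(2),'slide',(R.T@(np.array([.485,.230,.22])-s['eef_pos'])*100).round(2))"
```

```text
ang [ -4.28  -1.72 -47.69] slide [ 1.72 -1.57  0.38]
```

>>> {"op": "arm_command", "data": {"deltas": [{"slide": [0.3,-0.3,0],"angular": [-0.9,-0.3,-9.5],"grip": 0},{"slide": [0.7,-0.6,0.2],"angular": [-1.7,-0.7,-19.1],"grip": 0},{"slide": [1,-0.9,0.2],"angular": [-2.6,-1,-28.6],"grip": 0},{"slide": [1.4,-1.2,0.3],"angular": [-3.4,-1.4,-38.2],"grip": 0},{"slide": [1.7,-1.6,0.4],"angular": [-4.28,-1.72,-47.7],"grip": 0},{"slide": [1.7,-1.6,0.4],"angular": [-4.28,-1.72,-47.7],"grip": 0},{"slide": [1.7,-1.6,0.4],"angular": [-4.28,-1.72,-47.7],"grip": 0},{"slide": [1.7,-1.6,0.4],"angular": [-4.28,-1.72,-47.7],"grip": 0},{"slide": [1.7,-1.6,0.4],"angular": [-4.28,-1.72,-47.7],"grip": 0},{"slide": [1.7,-1.6,0.4],"angular": [-4.28,-1.72,-47.7],"grip": 0}]}}

```text
clock: 10.25
eef_pos: [0.4848, 0.2301, 0.2198]
eef_rot: [-180.0, 0.0, 69.0]
wrist_force: [0.2, 0.3, -0.6]
grip_width: -0.005
```

```bash
python3 -c "
from h import *
wrist('w_lg3',[.503,.277],th=185)"
```

```text
tcp [0.4848 0.2301 0.2198] [-180.    0.   69.] F [ 0.2  0.3 -0.6] expected px [319. 137.]
blob [322. 138.] rect centre [0.5054 0.2759 0.081 ] centroid [0.505  0.2748 0.081 ] sides [46. 39.] yaw 46.0
slide cm [ 5.02  0.29 -0.  ]
```

View pics/w_lg3.png

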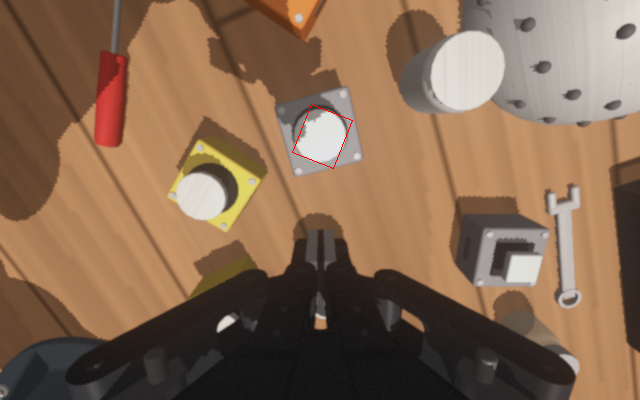

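The wrist view shows the large cap centred at about (320,135), its left edge in shadow. Going over it and down.

>>> {"op": "arm_command", "data": {"deltas": [{"slide": [2.5,0,0],"angular": [0,0,0],"grip": 0},{"slide": [5,0.1,0],"angular": [0,0,0],"grip": 0},{"slide": [5,0.1,3],"angular": [0,0,0],"grip": 0},{"slide": [5,0.1,6],"angular": [0,0,0],"grip": 0},{"slide": [5,0.1,9],"angular": [0,0,0],"grip": 0},{"slide": [5,0.1,10],"angular": [0,0,0],"grip": 0},{"slide": [5,0.1,10.5],"angular": [0,0,0],"grip": 0},{"slide": [5,0.1,10.5],"angular": [0,0,0],"grip": 0},{"slide": [5,0.1,10.5],"angular": [0,0,0],"grip": 0},{"slide": [5,0.1,10.5],"angular": [0,0,0],"grip": 0}]}}

```text
clock: 11.55
eef_pos: [0.5039, 0.2767, 0.1154]
eef_rot: [180.0, -0.0, 69.0]
wrist_force: [0.6, -0.6, 0.6]
grip_width: -0.004
```

>>> {"op": "arm_command", "data": {"deltas": [{"slide": [0,0,0.25],"angular": [0,0,0],"grip": 0},{"slide": [0,0,0.5],"angular": [0,0,0],"grip": 0},{"slide": [0,0,0.75],"angular": [0,0,0],"grip": 0},{"slide": [0,0,1.0],"angular": [0,0,0],"grip": 0},{"slide": [0,0,1.25],"angular": [0,0,0],"grip": 0},{"slide": [0,0,1.5],"angular": [0,0,0],"grip": 0},{"slide": [0,0,1.7],"angular": [0,0,0],"grip": 0},{"slide": [0,0,1.9],"angular": [0,0,0],"grip": 0},{"slide": [0,0,2.1],"angular": [0,0,0],"grip": 0},{"slide": [0,0,2.2],"angular": [0,0,0],"grip": 0}]}}

```text
clock: 12.8
eef_pos: [0.5037, 0.2765, 0.093]
eef_rot: [180.0, -0.0, 69.0]
wrist_force: [-3.2, -1.6, 11.2]
grip_width: -0.0
```

11.2 N here, the same as the first, so the large button is at its stop. Rising and moving to the bar.

>>> {"op": "arm_command", "data": {"deltas": [{"slide": [0,0,-1],"angular": [0,0,0],"grip": 0},{"slide": [0,0,-6],"angular": [0,0,0],"grip": 0},{"slide": [0,0,-11],"angular": [0,0,0],"grip": 0},{"slide": [-4,2.2,-13],"angular": [0,0,0],"grip": 0},{"slide": [-9,4.8,-13],"angular": [0,0,0],"grip": 0},{"slide": [-14,7.5,-13],"angular": [0,0,0],"grip": 0},{"slide": [-19,10.2,-13],"angular": [0,0,0],"grip": 0},{"slide": [-24,12.9,-13],"angular": [0,0,0],"grip": 0},{"slide": [-29,15.6,-13],"angular": [0,0,0],"grip": 0},{"slide": [-34,18.3,-13],"angular": [0,0,0],"grip": 0}]}}

```text
clock: 14.05
eef_pos: [0.5526, -0.1084, 0.2229]
eef_rot: [180.0, -0.0, 69.0]
wrist_force: [0.4, -0.1, -0.3]
grip_width: -0.008
```

>>> {"op": "arm_command", "data": {"deltas": [{"slide": [-5,2.7,0],"angular": [0,0,0],"grip": 0},{"slide": [-10,5.4,0],"angular": [0,0,0],"grip": 0},{"slide": [-15,8,0],"angular": [0,0,0],"grip": 0},{"slide": [-20,10.7,0],"angular": [0,0,0],"grip": 0},{"slide": [-20,10.7,0],"angular": [0,0,0],"grip": 0},{"slide": [-20,10.7,0],"angular": [0,0,0],"grip": 0},{"slide": [-20,10.7,0],"angular": [0,0,0],"grip": 0},{"slide": [-20,10.7,0],"angular": [0,0,0],"grip": 0},{"slide": [-20,10.7,0],"angular": [0,0,0],"grip": 0},{"slide": [-20,10.7,0],"angular": [0,0,0],"grip": 0}]}}

```text
clock: 15.3
eef_pos: [0.581, -0.3313, 0.2229]
eef_rot: [180.0, 0.0, 69.0]
wrist_force: [0.8, 0.6, 0.1]
grip_width: -0.003
```

```bash
python3 -c "
from h import *
wrist('w_bar',[.600,-.283],th=170)"
```

```text
tcp [ 0.581  -0.3313  0.2229] [180.   0.  69.] F [0.8 0.6 0.1] expected px [320. 135.]
blob [321. 139.] rect centre [ 0.5997 -0.2843  0.081 ] centroid [ 0.5996 -0.2868  0.081 ] sides [14. 52.] yaw -111.0
slide cm [ 5.06  0.07 -0.  ]
```

View pics/w_bar.png

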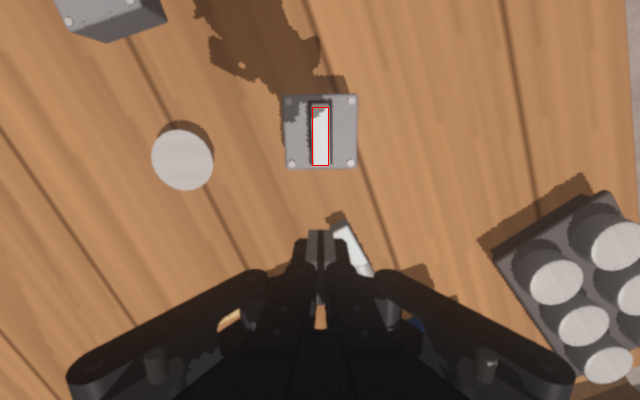

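The wrist view shows the bar cap aligned with the tool at (320,135), rows 104–165, its upper end in shadow. Descending over it.

>>> {"op": "arm_command", "data": {"deltas": [{"slide": [2.6,0,0],"angular": [0,0,0],"grip": 0},{"slide": [5.2,0.1,0],"angular": [0,0,0],"grip": 0},{"slide": [5.2,0.1,3],"angular": [0,0,0],"grip": 0},{"slide": [5.2,0.1,6],"angular": [0,0,0],"grip": 0},{"slide": [5.2,0.1,9],"angular": [0,0,0],"grip": 0},{"slide": [5.2,0.1,10.3],"angular": [0,0,0],"grip": 0},{"slide": [5.2,0.1,10.8],"angular": [0,0,0],"grip": 0},{"slide": [5.2,0.1,10.8],"angular": [0,0,0],"grip": 0},{"slide": [5.2,0.1,10.8],"angular": [0,0,0],"grip": 0},{"slide": [5.2,0.1,10.8],"angular": [0,0,0],"grip": 0}]}}

```text
clock: 16.6
eef_pos: [0.6008, -0.2835, 0.1155]
eef_rot: [179.9, 0.0, 69.0]
wrist_force: [0.1, -0.5, -0.4]
grip_width: -0.005
```

>>> {"op": "arm_command", "data": {"deltas": [{"slide": [0,0,0.25],"angular": [0,0,0],"grip": 0},{"slide": [0,0,0.5],"angular": [0,0,0],"grip": 0},{"slide": [0,0,0.75],"angular": [0,0,0],"grip": 0},{"slide": [0,0,1.0],"angular": [0,0,0],"grip": 0},{"slide": [0,0,1.25],"angular": [0,0,0],"grip": 0},{"slide": [0,0,1.5],"angular": [0,0,0],"grip": 0},{"slide": [0,0,1.7],"angular": [0,0,0],"grip": 0},{"slide": [0,0,1.9],"angular": [0,0,0],"grip": 0},{"slide": [0,0,2.1],"angular": [0,0,0],"grip": 0},{"slide": [0,0,2.2],"angular": [0,0,0],"grip": 0}]}}

```text
clock: 17.85
eef_pos: [0.6006, -0.2834, 0.0931]
eef_rot: [180.0, 0.0, 69.0]
wrist_force: [-3.4, 1.4, 11.9]
grip_width: -0.002
```

>>> {"op": "arm_command", "data": {"deltas": [{"slide": [0,0,-1],"angular": [0,0,0],"grip": 0},{"slide": [0,0,-6],"angular": [0,0,0],"grip": 0},{"slide": [0,0,-11],"angular": [0,0,0],"grip": 0},{"slide": [0,0,-14],"angular": [0,0,0],"grip": 0},{"slide": [-5,-4,-15],"angular": [0,0,0],"grip": 0},{"slide": [-9,-8,-15],"angular": [0,0,0],"grip": 0},{"slide": [-13,-12,-15],"angular": [0,0,0],"grip": 0},{"slide": [-17,-16,-15],"angular": [0,0,0],"grip": 0},{"slide": [-21,-20,-15],"angular": [0,0,0],"grip": 0},{"slide": [-21,-20,-15],"angular": [0,0,0],"grip": 0}]}}

```text
clock: 19.1
eef_pos: [0.3356, -0.409, 0.2432]
eef_rot: [-180.0, 0.0, 68.8]
wrist_force: [-0.0, -0.2, 0.0]
grip_width: -0.001
```

```bash
python3 -c "
from h import *
s=observe();print(s['eef_pos'],s['wrist_force'].round(1))
a=grab_frame('top')[:,:,::-1];b=grab_frame('side')[:,:,::-1]
f=lambda i,y0,y1,x0,x1:cv2.resize(i[y0:y1,x0:x1],(780,290),interpolation=3)
b0=cv2.imread('pics/side0.png')
cv2.imwrite('pics/end.png',np.vstack([f(b0,130,270,210,470),f(b,130,270,210,470)]))
p=camera_params('side');T=np.linalg.inv(np.array(p['pose']))
a0=cv2.imread('pics/top0.png');cv2.imwrite('pics/top1.png',a)
for n,c in dict(square=(326,162),large=(268,206),bar=(424,175),small=(369,218)).items():
    for i in(a0,a):
        q=blob(i.min(2),c,14,185);print(n,q and (q[0].round(1),q[1]))
"
```

```text
[ 0.33562656 -0.40902624  0.24319028] [-0.  -0.2  0. ]
square (array([326.3, 161.4]), np.int32(73))
square (array([326.3, 162. ]), np.int32(77))
large (array([267. , 206.8]), np.int32(118))
large (array([267.4, 207. ]), np.int32(125))
bar (array([426.6, 174.7]), np.int32(57))
bar (array([425.9, 175.2]), np.int32(61))
small (array([369.9, 217.9]), np.int32(18))
small (array([370., 218.]), np.int32(21))
```

View pics/end.png

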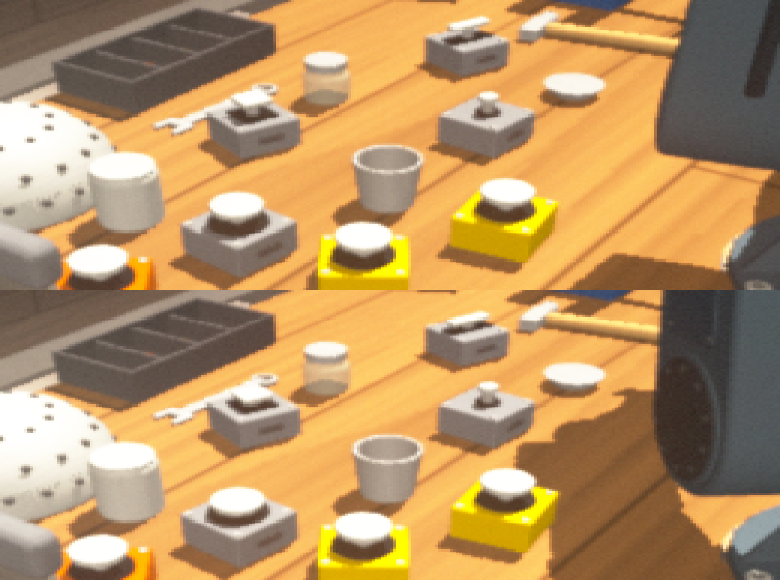

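View pics/top1.png

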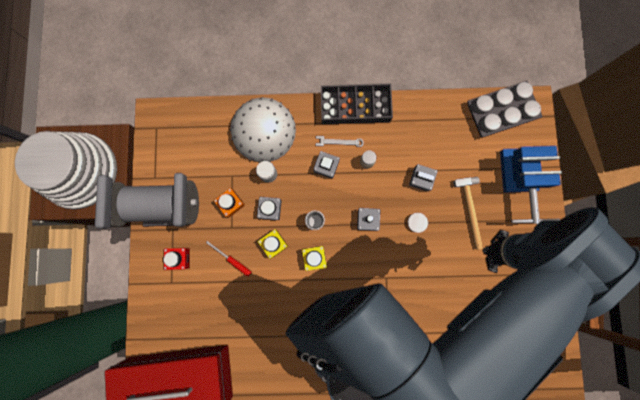

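The before/after crops show the square, large and bar caps lower, with boxes and bystanders unmoved and the small cap unchanged. The arm is clear, so I'm handing in.

```bash
python3 -c "
from plant import *
print(finish_job())"
```

```text
the job is handed in; nothing more can be done
None
```

I pressed the square, then the large round, then the bar button with the shut fingertips, and handed the job in at about 19 s of the 48 s allowed.

- **At the stop:** each press ended at 11–12 N with the fingertips about 68 mm above the bench. That is roughly 4 mm into the cap's spring, past the button's stop.
- **Boxes and bystanders:** before and after pictures show the three caps lower. The boxes stayed in place, with cap positions in the top view within about 0.7 px. I saw no change in the small button or the other objects. The arm ended clear of everything, at near-zero wrist force.
- **Off plan:** on the way to the large button the last joint ran onto its range limit (179.94° measured of 180°) and the tool tilted about 4.5° in free air. I corrected it by turning the tool before descending. Shadows cut into the large and bar caps, so I set those centres partly by eye; they agreed with the top view to about 2 mm.

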